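# Check in a delivery of sample cans at the code reader

### The job

Book in this delivery: throw all the packing from the reading plate into the waste bin, and stand every sample can upright on the plate with its label squarely facing the reader's window, side by side so that no can hides another. When everything is in place, let go and press the reader's trigger button fully down, and leave it all standing so. Do not disturb the flange pair, the screwdriver or the gasket box.

Things in the scene. Friction and masses are not known exactly. Their poses are not given: they have to be found in the camera images.
- station: Check-in station fixed on the bench. A stainless reading plate, 230 (x) x 330 (y) x 12 mm thick, with a grey bar-shaped code reader, 50 x 330 x 102 mm high (from the bench), standing along its whole back (+x) edge. Origin: centre of the plate's underside, on the bench. Station +x points from the plate to the reader; the plate spans x -115 to +115, y -165 to +165 mm; the reader's body spans x +115 to +165 mm.
- reader_window (a point): Centre of the reader's long dark window (270 mm long along station y), on the reader's front face that looks along station -x over the plate, 60 mm above the bench.
- trigger_top (a point): Top centre of the reader's round trigger button (36 mm across), on top of the reader's housing half-way along it; pressed straight down.
- trigger (a joint): Trigger button travel in m: 0 = up, 0.006 = fully down. A spring pushes it back up; fully down takes 5 N.
- bin: Open waste bin of grey plastic, fixed on the bench, 220 (x) x 240 (y) x 130 mm high, walls and floor 5 mm. Origin: centre of its underside.
- can1_mid (a point): Sealed sample can, if present: upright stainless cylinder 60 mm across and 90 mm high (black lid included), 0.35 kg. This point is its centre, 45 mm above its foot. Its z points up to the lid; its +x points out through the middle of its one white label with dark bars; a white seal strip 14 mm wide runs from the label over the rim to the centre of the lid.
- can2_mid (a point): Sealed sample can, if present: upright stainless cylinder 60 mm across and 90 mm high (black lid included), 0.35 kg. This point is its centre, 45 mm above its foot. Its z points up to the lid; its +x points out through the middle of its one white label with dark bars; a white seal strip 14 mm wide runs from the label over the rim to the centre of the lid.
- can3_mid (a point): Sealed sample can, if present: upright stainless cylinder 60 mm across and 90 mm high (black lid included), 0.35 kg. This point is its centre, 45 mm above its foot. Its z points up to the lid; its +x points out through the middle of its one white label with dark bars; a white seal strip 14 mm wide runs from the label over the rim to the centre of the lid.
- ball1_mid (a point): Wad of crumpled packing paper, if present: about 60 (x) x 40 (y) x 44 mm high, stiff, 20 g. This point is its centre; as it starts it lies flat with z up, 22 mm above the plate.
- ball2_mid (a point): Wad of crumpled packing paper, if present: about 60 (x) x 40 (y) x 44 mm high, stiff, 20 g. This point is its centre; as it starts it lies flat with z up, 22 mm above the plate.
- foam1_mid (a point): White foam edge protector, if present: 74 (x) x 46 (y) x 45 mm high, stiff, stepped: 24 mm thick over all its foot, and the upper 21 mm only where y = +1 to +23 mm. 25 g. This point is at the middle of its outline, 22 mm above its foot (z up as it starts, lying on the plate).
- foam2_mid (a point): White foam edge protector, if present: 74 (x) x 46 (y) x 45 mm high, stiff, stepped: 24 mm thick over all its foot, and the upper 21 mm only where y = +1 to +23 mm. 25 g. This point is at the middle of its outline, 22 mm above its foot (z up as it starts, lying on the plate).
- spacer_mid (a point): Folded cardboard channel, open below, if present: 76 (x) x 46 (y) x 44 mm high, walls 4 mm along its two long sides, stiff, 20 g. This point is its centre, 22 mm above its foot (z up as it starts, lying on the plate).
- chock_mid (a point): Wooden crate chock, if present: 70 (x) x 44 (y) mm, 30 mm high and 43 mm high over the half at x < 0. 50 g. This point is in the middle of its outline, 22 mm above its foot (z up as it starts, lying on the plate).
- flanges: Bolted pair of round steel flanges lying on the bench, not part of the job: 70 mm across, 48 mm high, origin at its foot.
- driver: Screwdriver lying on the bench, about 190 mm long, not part of the job.
- gasketbox: Flat white gasket box lying on the bench, 90 x 90 x 22 mm, not part of the job; origin at its underside.
Things that resemble listed ones, but are neither listed nor needed, are in the scene too. Leave any red look-alike of the part that bears can1_mid alone.

How it is judged:
On the way, in this order (a step that is already met when the one before it is completed fails the run):
1. all packing is in the bin and every can stands released on the plate, label to the reader (x of ball1_mid in the frame of bin between -0.107 and 0.107 m and y of ball1_mid in the frame of bin between -0.117 and 0.117 m and z of ball1_mid in the frame of bin between 0 and 0.125 m and x of ball2_mid in the frame of bin between -0.107 and 0.107 m and y of ball2_mid in the frame of bin between -0.117 and 0.117 m and z of ball2_mid in the frame of bin between 0 and 0.125 m and x of foam1_mid in the frame of bin between -0.107 and 0.107 m and y of foam1_mid in the frame of bin between -0.117 and 0.117 m and z of foam1_mid in the frame of bin between 0 and 0.125 m and x of foam2_mid in the frame of bin between -0.107 and 0.107 m and y of foam2_mid in the frame of bin between -0.117 and 0.117 m and z of foam2_mid in the frame of bin between 0 and 0.125 m and x of spacer_mid in the frame of bin between -0.107 and 0.107 m and y of spacer_mid in the frame of bin between -0.117 and 0.117 m and z of spacer_mid in the frame of bin between 0 and 0.125 m and x of chock_mid in the frame of bin between -0.107 and 0.107 m and y of chock_mid in the frame of bin between -0.117 and 0.117 m and z of chock_mid in the frame of bin between 0 and 0.125 m and x of can1_mid in the frame of station between -0.09 and 0.09 m and y of can1_mid in the frame of station between -0.14 and 0.14 m and z of can1_mid in the frame of station between 0.052 and 0.062 m and angle between each of can1_mid, can2_mid, can3_mid's own z axis and vertical below 0.1 rad and angle between the x axis of each of can1_mid, can2_mid, can3_mid and the x axis of station, either way round below 0.35 rad and x of reader_window in the frame of can1_mid above 0 m and x of can2_mid in the frame of station between -0.09 and 0.09 m and y of can2_mid in the frame of station between -0.14 and 0.14 m and z of can2_mid in the frame of station between 0.052 and 0.062 m and x of reader_window in the frame of can2_mid above 0 m and x of can3_mid in the frame of station between -0.09 and 0.09 m and y of can3_mid in the frame of station between -0.14 and 0.14 m and z of can3_mid in the frame of station between 0.052 and 0.062 m and x of reader_window in the frame of can3_mid above 0 m and (y of can2_mid in the frame of can1_mid above 0.05 m or y of can2_mid in the frame of can1_mid below -0.05 m) and (y of can3_mid in the frame of can1_mid above 0.05 m or y of can3_mid in the frame of can1_mid below -0.05 m) and (y of can3_mid in the frame of can2_mid above 0.05 m or y of can3_mid in the frame of can2_mid below -0.05 m) and contact force between the fingers and can1 below 0.2 N and contact force between the fingers and can2 below 0.2 N and contact force between the fingers and can3 below 0.2 N), for 0.3 s.
2. the trigger is pressed fully down with everything in place (x of ball1_mid in the frame of bin between -0.107 and 0.107 m and y of ball1_mid in the frame of bin between -0.117 and 0.117 m and z of ball1_mid in the frame of bin between 0 and 0.125 m and x of ball2_mid in the frame of bin between -0.107 and 0.107 m and y of ball2_mid in the frame of bin between -0.117 and 0.117 m and z of ball2_mid in the frame of bin between 0 and 0.125 m and x of foam1_mid in the frame of bin between -0.107 and 0.107 m and y of foam1_mid in the frame of bin between -0.117 and 0.117 m and z of foam1_mid in the frame of bin between 0 and 0.125 m and x of foam2_mid in the frame of bin between -0.107 and 0.107 m and y of foam2_mid in the frame of bin between -0.117 and 0.117 m and z of foam2_mid in the frame of bin between 0 and 0.125 m and x of spacer_mid in the frame of bin between -0.107 and 0.107 m and y of spacer_mid in the frame of bin between -0.117 and 0.117 m and z of spacer_mid in the frame of bin between 0 and 0.125 m and x of chock_mid in the frame of bin between -0.107 and 0.107 m and y of chock_mid in the frame of bin between -0.117 and 0.117 m and z of chock_mid in the frame of bin between 0 and 0.125 m and x of can1_mid in the frame of station between -0.09 and 0.09 m and y of can1_mid in the frame of station between -0.14 and 0.14 m and z of can1_mid in the frame of station between 0.052 and 0.062 m and angle between each of can1_mid, can2_mid, can3_mid's own z axis and vertical below 0.1 rad and angle between the x axis of each of can1_mid, can2_mid, can3_mid and the x axis of station, either way round below 0.35 rad and x of reader_window in the frame of can1_mid above 0 m and x of can2_mid in the frame of station between -0.09 and 0.09 m and y of can2_mid in the frame of station between -0.14 and 0.14 m and z of can2_mid in the frame of station between 0.052 and 0.062 m and x of reader_window in the frame of can2_mid above 0 m and x of can3_mid in the frame of station between -0.09 and 0.09 m and y of can3_mid in the frame of station between -0.14 and 0.14 m and z of can3_mid in the frame of station between 0.052 and 0.062 m and x of reader_window in the frame of can3_mid above 0 m and (y of can2_mid in the frame of can1_mid above 0.05 m or y of can2_mid in the frame of can1_mid below -0.05 m) and (y of can3_mid in the frame of can1_mid above 0.05 m or y of can3_mid in the frame of can1_mid below -0.05 m) and (y of can3_mid in the frame of can2_mid above 0.05 m or y of can3_mid in the frame of can2_mid below -0.05 m) and value of joint trigger above 0.0045 m), for 0.05 s.
At the end, for the whole second after the job is handed in: Packing all inside the bin. Each can upright (0.1 rad) wholly on the plate (within 90 mm across, 140 mm along of its middle), label within 0.35 rad of square to the reader, cans 50 mm or more apart along the reader. Trigger was pressed over 4.5 mm with all in place, and is up again (x of ball1_mid in the frame of bin between -0.107 and 0.107 m and y of ball1_mid in the frame of bin between -0.117 and 0.117 m and z of ball1_mid in the frame of bin between 0 and 0.125 m and x of ball2_mid in the frame of bin between -0.107 and 0.107 m and y of ball2_mid in the frame of bin between -0.117 and 0.117 m and z of ball2_mid in the frame of bin between 0 and 0.125 m and x of foam1_mid in the frame of bin between -0.107 and 0.107 m and y of foam1_mid in the frame of bin between -0.117 and 0.117 m and z of foam1_mid in the frame of bin between 0 and 0.125 m and x of foam2_mid in the frame of bin between -0.107 and 0.107 m and y of foam2_mid in the frame of bin between -0.117 and 0.117 m and z of foam2_mid in the frame of bin between 0 and 0.125 m and x of spacer_mid in the frame of bin between -0.107 and 0.107 m and y of spacer_mid in the frame of bin between -0.117 and 0.117 m and z of spacer_mid in the frame of bin between 0 and 0.125 m and x of chock_mid in the frame of bin between -0.107 and 0.107 m and y of chock_mid in the frame of bin between -0.117 and 0.117 m and z of chock_mid in the frame of bin between 0 and 0.125 m and x of can1_mid in the frame of station between -0.09 and 0.09 m and y of can1_mid in the frame of station between -0.14 and 0.14 m and z of can1_mid in the frame of station between 0.052 and 0.062 m and angle between each of can1_mid, can2_mid, can3_mid's own z axis and vertical below 0.1 rad and angle between the x axis of each of can1_mid, can2_mid, can3_mid and the x axis of station, either way round below 0.35 rad and x of reader_window in the frame of can1_mid above 0 m and x of can2_mid in the frame of station between -0.09 and 0.09 m and y of can2_mid in the frame of station between -0.14 and 0.14 m and z of can2_mid in the frame of station between 0.052 and 0.062 m and x of reader_window in the frame of can2_mid above 0 m and x of can3_mid in the frame of station between -0.09 and 0.09 m and y of can3_mid in the frame of station between -0.14 and 0.14 m and z of can3_mid in the frame of station between 0.052 and 0.062 m and x of reader_window in the frame of can3_mid above 0 m and (y of can2_mid in the frame of can1_mid above 0.05 m or y of can2_mid in the frame of can1_mid below -0.05 m) and (y of can3_mid in the frame of can1_mid above 0.05 m or y of can3_mid in the frame of can1_mid below -0.05 m) and (y of can3_mid in the frame of can2_mid above 0.05 m or y of can3_mid in the frame of can2_mid below -0.05 m) and value of joint trigger below 0.002 m); the robot touches nothing.
It fails at once if the flange pair, the screwdriver or the gasket box is moved more than 30 mm (distance of any of flanges, driver, gasketbox from where it was at the start of the episode above 0.03 m).
Of ball1, ball2, foam1, foam2, spacer, chock only 5 to 6 are there at a start; the rules pass over those that are not, and their reading is None.
Of can1, can2, can3 only 2 to 3 are there at a start; the rules pass over those that are not, and their reading is None.
At some moment in a run one of ball1, ball2, foam1, foam2, spacer, chock may be knocked a few centimetres aside while the robot is not near it.
It also fails if it takes over 210 s, if anything falls off the work surface, if the arm or the gripper's body presses on something with over 40 N, if the wrist force passes 120 N, or if a joint passes its speed limit or range.

### The arm

A 6-joint arm with a two-finger parallel gripper is mounted at the origin on the work surface. World frame = base frame: x ahead of the robot, y to its left, z up, the work surface at z = 0. Lengths are in m, angles in rad, forces in N, time in s.
With the tool pointing down it reaches from about 0.4 to 0.925 m from the base axis. Payload 3.4 kg.
Tool frame: the origin (TCP) lies between the finger pads; the fingertips stand 25 mm ahead of it and the grasp point (between the pads) lies 6 mm ahead of it; z points along the fingers, y is the direction in which the jaws open and shut (so a half turn about z gives the same grasp; the last joint's range is limited). The gripper opens to 85 mm and grips with 20 to 120 N. Pads are 22 mm wide; open, the fingers measure 114 mm over their backs; the gripper's body (76 mm by 85 mm) begins 54 mm behind the grasp point. The pads swing forward as they close: fully open they stand 13 mm farther back than shut.
Start: joints at [1.129, 0.307, 1.506, -0, 1.328, -0.073], TCP at [0.207, 0.537, 0.256] pointing down, gripper open.
Joint ranges: [-3.12, 3.12], [-1.05, 2.28], [0.14, 2.33], [-1.42, 4.57], [0.1, 2.73], [-2.68, 2.68]. Speed limits (rad/s): [2.57, 2.57, 3.14, 3.14, 3.14, 3.14].

### API

Orientations are given as a rotation vector (axis times angle).
In Python, from cell import bot gives the robot as it stands.
- The arm moves only by the tool servo_tool, never from a script. Its argument "steps" is a list of rows, each a list of 7 numbers: the shift along the world's x, y, z in cm, then the turn, a rotation vector about the world's x, y, z in rad, then the opening, from 0 (shut) to 1 (fully open). In form: [[dx, dy, dz, rx, ry, rz, fingers], ...]. A call has 1 to 12 rows; each row is the pose to reach, as a shift and turn from the pose commanded when the call began; what a row does not reach only later rows make up. A row lasts 1/10 s, in which the tool goes at most 50 mm and 8.59 degrees, less where a joint would pass 70% of its speed; a pose out of reach is approached as far as the arm can. A call with a gripper value outside its range is refused whole. The fingers move at their own pace and stop on an object; "force" is the grip in N (left out, the last holds). Time passes only in rows, so rows that repeat a pose let the fingers close. It gives the time, the measured TCP pose, the force and the opening at its end, in the units of the state.
- bot.get_obs(): the state, without advancing time (a new reading comes with each control period).
- bot.camera(name): name is "scene" or "top"; returns (picture, depth): 480x640x3 uint8, red, green, blue; 480x640 float32, m along the optical axis (not along the pixel's ray), 0 where there is no reading.
- bot.camera_model(name): a dict with "mtx" (3x3 intrinsics, pixels), "dist" ([k1, k2, p1, p2, k3] as OpenCV has them; the pictures are not rectified), "camera_from_world" (4x4, takes a point from world to camera coordinates). Camera axes: x right, y down, z forward; pixel columns grow to the right and rows downward; lengths in m; the calibration is good to about 2 mm. A picture is of the moment at which its call begins. camera_model takes no time and is no camera call.
- bot.job_done(): hands the job in, once; it reports no verdict.
The state is a dict: "t": time; "joints": joint angles; "qvel": joint speeds; "joint_torque": joint torques, N m; "position": TCP position; "eef_rot": TCP orientation; "wrist_force": force on the tool from outside, world axes, zero at the start; "torque": the same for the moment, N m; "gripper_width": finger opening in m.
Only numpy, scipy, OpenCV 4.12 (cv2) and the standard library are available. Lean on these libraries where they do the work, as an engineer would, in place of code of your own. Each camera call takes 0.05 s, during which the arm holds its last target.

## Working session

There is one attempt and no reset: what is moved stays moved. The work goes in short steps, Python scripts to look and compute and a tool call to move; the robot and the scene stay as the last step left them, time stands still between calls to the robot, and variables do not carry over. Pictures are saved under pics/ and viewed, and the job is handed in when it is done.

Besides the shell and the picture viewer there is one more tool, called after ">>>" as a command line: name --pt "numbers of a row" for each row, then --argument value for the rest. servo_tool: Moves the arm, as the interface text tells. Its arguments: {"type":"object","properties":{"steps":{"type":"array","items":{"type":"array","items":{"type":"number"}}},"force":{"type":"number"}},"required":["steps"]}

```bash
ls; mkdir -p pics
python3 - <<'E'
from cell import bot
import cv2,numpy as np
print(bot.get_obs())
for n in("scene","top"):
    p,d=bot.camera(n); cv2.imwrite(f"pics/{n}0.png",p[:,:,::-1]); np.save(f"pics/{n}0.npy",d)
    print(n,bot.camera_model(n))
E
```

```text
pics
{'t': 0.0, 'joints': array([ 1.12951177e+00,  3.07579486e-01,  1.50768411e+00, -1.36327303e-05,
        1.32838142e+00, -7.35346749e-02]), 'qvel': array([ 0.00240239, -0.00118694, -0.00181101, -0.00038191,  0.0009126 ,
       -0.00096823]), 'joint_torque': array([-1.59463001e-03, -4.57555819e+01, -2.51915467e+01, -2.38473413e-04,
        1.31600630e-02, -9.51995560e-06]), 'position': array([0.20649094, 0.53595082, 0.25537322]), 'eef_rot': array([-0.574312  , -3.08813182,  0.00312242]), 'wrist_force': array([ 0.13074454, -0.65154515,  0.95460608]), 'torque': array([-0.00163428,  0.06035509,  0.05126688]), 'gripper_width': 0.08533845578136341}
scene {'mtx': array([[530.54197777,   0.        , 323.73993149],
       [  0.        , 530.54197777, 245.00848725],
       [  0.        ,   0.        ,   1.        ]]), 'dist': array([0.00205218, 0.        , 0.        , 0.        , 0.        ]), 'camera_from_world': array([[ 0.36543548,  0.93083475,  0.00188996, -0.18258191],
       [ 0.72026652, -0.28148139, -0.63402237, -0.36339843],
       [-0.58963807,  0.23305554, -0.77331239,  1.58930401],
       [ 0.        ,  0.        ,  0.        ,  1.        ]])}
top {'mtx': array([[584.30693604,   0.        , 310.84804445],
       [  0.        , 584.30693604, 247.58348858],
       [  0.        ,   0.        ,   1.        ]]), 'dist': array([-0.04916678,  0.        ,  0.        ,  0.        ,  0.        ]), 'camera_from_world': array([[-0.0163468 , -0.99976323,  0.0143622 , -0.01126471],
       [-0.99301069,  0.01455384, -0.11712369,  0.56460521],
       [ 0.11688693, -0.01617641, -0.99301348,  1.54618086],
       [ 0.        ,  0.        ,  0.        ,  1.        ]])}
```

View pics/scene0.png

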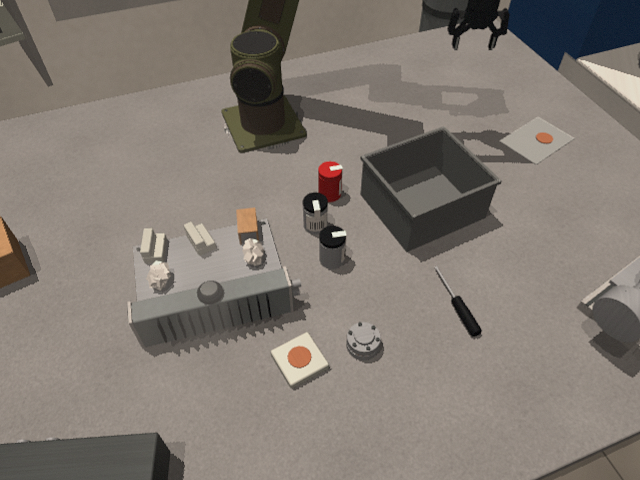

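View pics/top0.png

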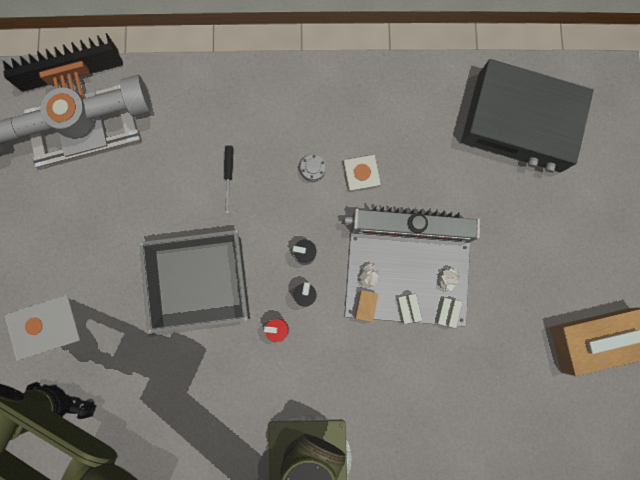

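```bash
cat > h.py <<'E'
from cell import bot
import cv2,numpy as np
def ortho(img,name,x0,x1,y0,y1,z,s):
    """world plane z view; up=+x, left=+y; s px per m"""
    m=bot.camera_model(name);T=m["camera_from_world"]
    H=int((x1-x0)*s);W=int((y1-y0)*s)
    r,c=np.mgrid[0:H,0:W]
    P=np.stack([x1-(r+.5)/s,y1-(c+.5)/s,np.full(r.shape,z)],-1).reshape(-1,3)
    uv,_=cv2.projectPoints(P,cv2.Rodrigues(T[:3,:3])[0],T[:3,3],m["mtx"],m["dist"])
    uv=uv.reshape(H,W,2).astype(np.float32)
    return cv2.remap(img,uv[...,0],uv[...,1],cv2.INTER_CUBIC)
def cloud(d,name):
    m=bot.camera_model(name);T=np.linalg.inv(m["camera_from_world"])
    h,w=d.shape;c,r=np.meshgrid(np.arange(w),np.arange(h))
    n=cv2.undistortPoints(np.stack([c,r],-1).reshape(-1,1,2).astype(float),m["mtx"],m["dist"]).reshape(h,w,2)
    P=np.dstack([n*d[...,None],d])
    P=P@T[:3,:3].T+T[:3,3]; P[d==0]=np.nan
    return P
def pix(u,v,z,name):
    m=bot.camera_model(name);T=np.linalg.inv(m["camera_from_world"])
    n=cv2.undistortPoints(np.array([[[u,v]]],float),m["mtx"],m["dist"])[0,0]
    r=T[:3,:3]@np.array([n[0],n[1],1]);o=T[:3,3]
    return o+r*(z-o[2])/r[2]
def grid(im,x0,x1,y0,y1,s,step=.05):
    im=im.copy()
    for x in np.arange(np.ceil(x0/step)*step,x1,step):
        cv2.line(im,(0,int((x1-x)*s)),(im.shape[1],int((x1-x)*s)),(0,255,0),1);cv2.putText(im,f"{x:.2f}",(0,int((x1-x)*s)-2),0,.4,(255,0,0),1)
    for y in np.arange(np.ceil(y0/step)*step,y1,step):
        cv2.line(im,(int((y1-y)*s),0),(int((y1-y)*s),im.shape[0]),(0,255,0),1);cv2.putText(im,f"{y:.2f}",(int((y1-y)*s)+2,10),0,.4,(255,0,0),1)
    return im
E
python3 - <<'E'
from h import *
p=cv2.imread("pics/top0.png"); d=np.load("pics/top0.npy")
b=(.33,.68,-.42,-.05); s=1600
cv2.imwrite("pics/o1.png",grid(ortho(p,"top",*b,.05,s),*b,s))
b=(.3,.65,-.05,.43)
cv2.imwrite("pics/o2.png",grid(ortho(p,"top",*b,.09,s),*b,s))
P=cloud(d,"top")
b=(.33,.68,-.42,-.05)
m=(P[...,0]>b[0])&(P[...,0]<b[1])&(P[...,1]>b[2])&(P[...,1]<b[3])&(P[...,2]>.02)&(P[...,2]<.06)&(P[...,0]<.58)
n,l,st,c=cv2.connectedComponentsWithStats(m.astype(np.uint8))
for i in range(1,n):
    if st[i,4]>30:
        q=P[l==i]; print(c[i].round(1),st[i,4],q.mean(0).round(4),np.nanpercentile(q,[1,99],axis=0).round(3).tolist())
E
```

```text
[368.7 275. ] 341 [ 0.4868 -0.1728  0.0484] [[0.458, -0.198, 0.022], [0.518, -0.15, 0.06]]
[449.  278.3] 329 [ 0.4744 -0.3882  0.0483] [[0.446, -0.417, 0.027], [0.505, -0.368, 0.06]]
[365.8 305.5] 438 [ 0.4057 -0.1623  0.0543] [[0.368, -0.19, 0.022], [0.444, -0.135, 0.06]]
[408.2 308.5] 465 [ 0.3959 -0.2766  0.0436] [[0.359, -0.304, 0.023], [0.433, -0.252, 0.06]]
[448.2 312.4] 499 [ 0.3837 -0.3835  0.0431] [[0.345, -0.413, 0.022], [0.422, -0.357, 0.06]]
```

View pics/o1.png

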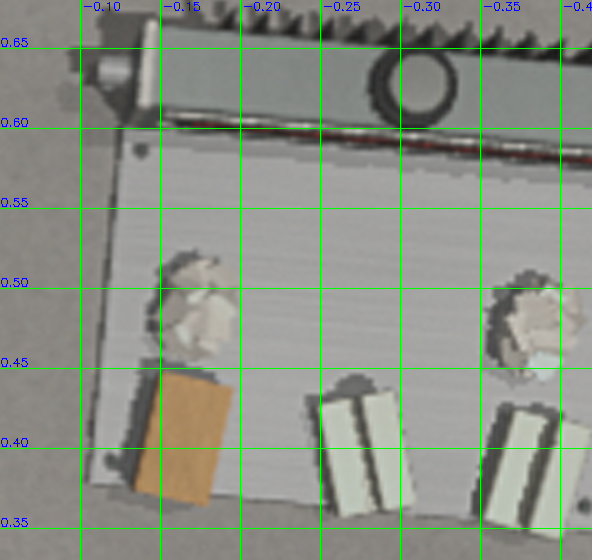

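View pics/o2.png

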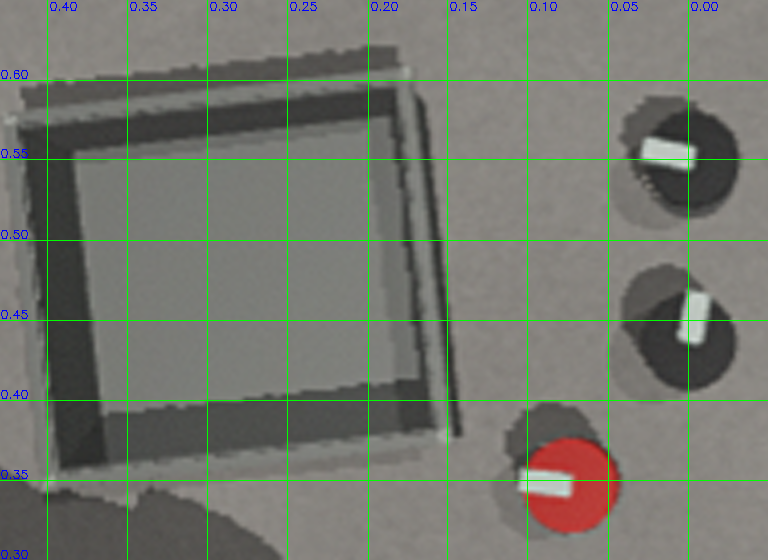

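Run:
```python
from h import *
from scipy.spatial.transform import Rotation as R
o=bot.get_obs();M=R.from_rotvec(o["eef_rot"]).as_matrix();print("tool y yaw",np.degrees(np.arctan2(M[1,1],M[0,1])),"z",M[:,2])
d=np.load("pics/top0.npy");P=cloud(d,"top")
def rect(m):
    q=P[m][:,:2]; (c,(w,h),a)=cv2.minAreaRect((q*1000).astype(np.float32)); 
    if w<h: w,h,a=h,w,a+90
    return np.round(c,1),round(w),round(h),round(a,1)
Z=P[...,2];X=P[...,0];Y=P[...,1]
def comps(m,mn=20):
    n,l,st,c=cv2.connectedComponentsWithStats(m.astype(np.uint8),connectivity=4)
    for i in range(1,n):
        if st[i,4]>mn: print(c[i].round(),st[i,4],rect(l==i),np.nanmedian(P[l==i],0).round(4))
box=(X>.33)&(X<.56)&(Y>-.46)&(Y<-.08)
print("foot+");comps(box&(Z>.026)&(Z<.08))
print("high");comps(box&(Z>.046)&(Z<.08))
print("plate");comps(box&(Z>.008)&(Z<.018),500)
print("reader");comps((X>.55)&(X<.72)&(Y>-.5)&(Y<-.1)&(Z>.085)&(Z<.108));
print("button");comps((X>.55)&(X<.72)&(Y>-.5)&(Y<-.1)&(Z>.106))
print("cans");comps((X>.3)&(X<.62)&(Y>-.06)&(Y<.13)&(Z>.082)&(Z<.1))
print("bin");comps((X>.3)&(X<.65)&(Y>.1)&(Y<.45)&(Z>.115)&(Z<.14))
```

```text
tool y yaw 68.9249912667821 z [-8.02490492e-04 -1.66378597e-03 -9.99998294e-01]
foot+
[369. 275.] 350 (array([ 488.1, -173.7]), 64, 47, 165.3) [ 0.4862 -0.1729  0.0507]
[449. 278.] 344 (array([ 474.8, -390.4]), 64, 48, 151.8) [ 0.475  -0.3883  0.0508]
[366. 306.] 530 (array([ 405.7, -164.3]), 77, 47, 167.4) [ 0.4047 -0.1628  0.0567]
[409. 308.] 534 (array([ 396.2, -278.9]), 74, 47, 11.4) [ 0.3959 -0.2792  0.0425]
[449. 313.] 556 (array([ 383.5, -387.1]), 75, 48, 163.3) [ 0.3824 -0.3862  0.0422]
high
[370. 275.] 251 (array([ 487.5, -176.2]), 56, 42, 164.9) [ 0.4884 -0.175   0.0527]
[450. 278.] 235 (array([ 473.7, -391.6]), 57, 41, 0.2) [ 0.4751 -0.3911  0.0535]
[366. 306.] 513 (array([ 405.7, -164.4]), 77, 47, 167.2) [ 0.4046 -0.1634  0.0568]
[414. 308.] 247 (array([ 398.4, -290.4]), 74, 24, 11.7) [ 0.3971 -0.2899  0.0582]
[455. 314.] 258 (array([ 379.9, -398.4]), 74, 24, 162.8) [ 0.3793 -0.3969  0.0576]
plate
[408. 280.] 5386 (array([ 467.6, -282.2]), 335, 212, 85.1) [ 0.4752 -0.2858  0.0131]
reader
[416. 224.] 2209 (array([ 622.5, -296.5]), 331, 69, 84.7) [ 0.6149 -0.2847  0.1023]
button
[418. 223.] 326 (array([ 615.6, -296.7]), 52, 51, 64.0) [ 0.615  -0.2943  0.119 ]
cans
[304. 250.] 414 (array([550.6,  -1.7]), 59, 58, 114.9) [ 0.551  -0.0013  0.0908]
[304. 294.] 421 (array([ 4.368e+02, -1.000e-01]), 58, 57, 133.9) [4.372e-01 3.000e-04 9.090e-02]
[276. 330.] 431 (array([346.3,  74.9]), 59, 56, 89.2) [0.3465 0.074  0.0909]
bin
[189. 280.] 1713 (array([473.6, 281.2]), 252, 232, 96.4) [0.4814 0.2986 0.1315]
```

>>> servo_tool --pt "5 -5 1 0 0 0.05 1" --pt "10 -10 2 0 0 0.1 1" --pt "14 -14 2 0 0 0.106 1" --pt "18 -18 2 0 0 0.106 1" --pt "22 -22 2 0 0 0.106 1" --pt "25 -26 2 0 0 0.106 1" --pt "28 -30 2 0 0 0.106 1" --pt "28.1 -34 2 0 0 0.106 1" --pt "28.1 -38.5 2 0 0 0.106 1" --pt "28.1 -43 2 0 0 0.106 1" --pt "28.1 -47.5 2 0 0 0.106 1" --pt "28.1 -52 2 0 0 0.106 1" --force 30

```text
t: 1.3
position: [0.4871, 0.0384, 0.2759]
eef_rot: [-0.41, -3.114, 0.0]
wrist_force: [2.4, -0.2, 0.1]
gripper_width: 0.0854
```

>>> servo_tool --pt "0 -4 0 0 0 0 1" --pt "0 -9 -2 0 0 0 1" --pt "0 -14 -4 0 0 0 1" --pt "0 -19.2 -6 0 0 0 1" --pt "0 -19.2 -10 0 0 0 1" --pt "0 -19.2 -13 0 0 0 1" --pt "0 -19.2 -13 0 0 0 1"

```text
t: 2.0
position: [0.4836, -0.151, 0.1421]
eef_rot: [-0.412, -3.104, -0.004]
wrist_force: [-0.2, 0.4, 0.4]
gripper_width: 0.0857
```

>>> servo_tool --pt "0 0 0 0 0 0 1" --pt "0 0 0 0 0 0 1" --pt "0 0 0 0 0 0 1"

```text
t: 2.3
position: [0.4888, -0.1515, 0.1482]
eef_rot: [0.408, 3.111, -0.002]
wrist_force: [-0.1, 0.3, 0.6]
gripper_width: 0.085
```

```bash
cat > look.py <<'E'
from h import *
import sys
def look(tag,b=(.33,.68,-.46,-.05),s=1400,z=.05):
    p,d=bot.camera("top"); p=np.ascontiguousarray(p[:,:,::-1])
    np.save(f"pics/{tag}.npy",d)
    cv2.imwrite(f"pics/{tag}.png",grid(ortho(p,"top",*b,z,s),*b,s)); return d
def rects(d,b=(.33,.57,-.46,-.08),lo=.026,hi=.07,mn=20):
    P=cloud(d,"top");X,Y,Z=P[...,0],P[...,1],P[...,2]
    m=(X>b[0])&(X<b[1])&(Y>b[2])&(Y<b[3])&(Z>lo)&(Z<hi)
    n,l,st,c=cv2.connectedComponentsWithStats(m.astype(np.uint8),connectivity=4)
    for i in range(1,n):
        if st[i,4]>mn:
            q=P[l==i];(c_,(w,h),a)=cv2.minAreaRect((q[:,:2]*1000).astype(np.float32))
            if w<h:w,h,a=h,w,a+90
            print(st[i,4],np.round(c_,1),round(w),round(h),"long",round((a+90)%180-90,1),"zmed",np.nanmedian(q[:,2]).round(4))
if __name__=="__main__":
    rects(look(sys.argv[1])); print(bot.get_obs()["position"].round(4),bot.get_obs()["joints"].round(2))
E
python3 look.py a1
```

```text
341 [ 474.4 -391.2] 64 48 long -24.6 zmed 0.051
37 [ 461.8 -165.9] 35 11 long 75.0 zmed 0.0434
528 [ 405.4 -163.8] 76 47 long -12.8 zmed 0.0565
341 [ 396.4 -282.1] 74 45 long 8.3 zmed 0.0557
551 [ 383.3 -387.8] 75 50 long -15.1 zmed 0.0428
[ 0.4886 -0.1515  0.1481] [-0.38  0.33  1.79 -0.    1.02 -1.69]
```

View pics/a1.png

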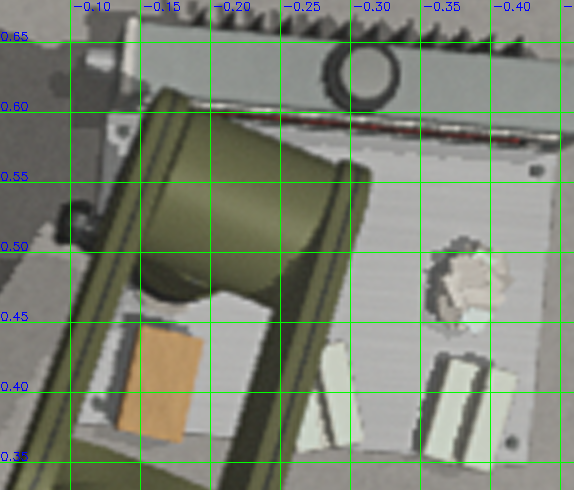

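>>> servo_tool --pt "0 -2.4 0 0 0 0 1" --pt "0 -2.4 -2 0 0 0 1" --pt "0 -2.4 -5 0 0 0 1" --pt "0 -2.4 -8 0 0 0 1" --pt "0 -2.4 -10.3 0 0 0 1" --pt "0 -2.4 -10.3 0 0 0 1" --pt "0 -2.4 -10.3 0 0 0 0" --pt "0 -2.4 -10.3 0 0 0 0" --pt "0 -2.4 -10.3 0 0 0 0" --pt "0 -2.4 -10.3 0 0 0 0" --pt "0 -2.4 -10.3 0 0 0 0" --pt "0 -2.4 -10.3 0 0 0 0" --force 30

```text
t: 3.55
position: [0.4886, -0.176, 0.045]
eef_rot: [0.41, 3.111, -0.001]
wrist_force: [-0.1, 0.1, 8.1]
gripper_width: 0.0394
```

>>> servo_tool --pt "0 0 5 0 0 0 0" --pt "0 0 10 0 0 0 0" --pt "0 2 15 0 0 0 0" --pt "0 6 18 0 0 0 0" --pt "0 11 18 0 0 0 0" --pt "0 16 18 0 0 0 0" --pt "0 21 18 0 0 0 0" --pt "0 26 18 0 0 0 0" --pt "0 31 18 0 0 0 0" --pt "0 36 18 0 0 0 0" --pt "-1 40 18 0 0 0 0" --pt "-1 41 18 0 0 0 0"

```text
t: 4.75
position: [0.476, 0.2385, 0.2239]
eef_rot: [-0.403, -3.116, -0.003]
wrist_force: [-0.4, -0.0, -0.6]
gripper_width: 0.0402
```

>>> servo_tool --pt "0 2 -2 0 0 0 0" --pt "0 2 -4 0 0 0 0" --pt "0 2 -4 0 0 0 0" --pt "0 2 -4 0 0 0 1" --pt "0 2 -4 0 0 0 1" --pt "0 2 -4 0 0 0 1" --pt "0 2 0 0 0 0 1"

```text
t: 5.45
position: [0.4744, 0.2525, 0.2199]
eef_rot: [-0.41, -3.106, 0.008]
wrist_force: [0.8, -0.1, 0.5]
gripper_width: 0.0853
```

>>> servo_tool --pt "0 -5 1 0 0 0 1" --pt "0 -10 1 0 0 0 1" --pt "0 -15 1 0 0 0 1" --pt "0 -20 1 0 0 0 1" --pt "0 -25 1 0 0 0 1" --pt "0 -30 1 0 0 0 1" --pt "0 -35 1 0 0 0 1" --pt "0 -40 1 0 0 0 1" --pt "0 -45 1 0 0 0 1" --pt "0 -50 1 0 0 -0.05 1" --pt "0 -55 1 0 0 -0.1 1" --pt "0 -60 1 0 0 -0.1 1"

```text
t: 6.65
position: [0.4769, -0.3473, 0.2345]
eef_rot: [0.568, 3.088, -0.001]
wrist_force: [-0.6, -0.7, 0.1]
gripper_width: 0.0855
```

>>> servo_tool --pt "0 -4 -3 0 0 0 1" --pt "0 -4 -6 0 0 0 1" --pt "0 -4 -9 0 0 0 1" --pt "0 -4 -9 0 0 0 1" --pt "0 -4 -9 0 0 0 1"

```text
t: 7.15
position: [0.4772, -0.3849, 0.1438]
eef_rot: [-0.566, -3.09, -0.0]
wrist_force: [0.8, 0.9, -0.2]
gripper_width: 0.0853
```

```bash
python3 look.py a2
```

```text
119 [ 469.8 -375.1] 36 25 long -31.0 zmed 0.0473
530 [ 405.4 -163.9] 76 47 long -12.6 zmed 0.0566
533 [ 396.1 -279.5] 74 48 long 12.5 zmed 0.0433
45 [ 404.5 -410. ] 20 16 long -37.3 zmed 0.0583
[ 0.478  -0.3853  0.1449] [-0.75  0.46  1.57 -0.    1.11 -1.96]
```

View pics/a2.png

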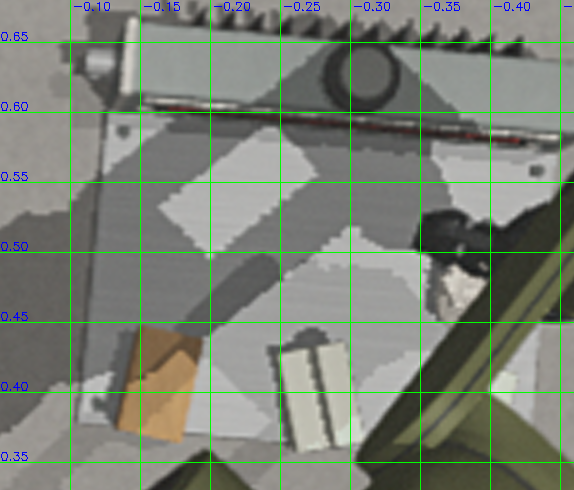

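>>> servo_tool --pt "-0.3 -0.6 0 0 0 0 1" --pt "-0.3 -0.6 -3 0 0 0 1" --pt "-0.3 -0.6 -6 0 0 0 1" --pt "-0.3 -0.6 -9 0 0 0 1" --pt "-0.3 -0.6 -9.6 0 0 0 1" --pt "-0.3 -0.6 -9.6 0 0 0 0" --pt "-0.3 -0.6 -9.6 0 0 0 0" --pt "-0.3 -0.6 -9.6 0 0 0 0" --pt "-0.3 -0.6 -9.6 0 0 0 0" --pt "-0.3 -0.6 -9.6 0 0 0 0" --force 30

```text
t: 8.2
position: [0.4756, -0.3918, 0.0496]
eef_rot: [0.565, 3.087, -0.004]
wrist_force: [-0.1, -0.3, 6.6]
gripper_width: 0.0403
```

>>> servo_tool --pt "0 0 5 0 0 0 0" --pt "0 0 10 0 0 0 0" --pt "0 2 15 0 0 0 0" --pt "0 7 18 0 0 0 0" --pt "0 12 18 0 0 0 0" --pt "0 17 18 0 0 0 0" --pt "0 22 18 0 0 0 0" --pt "0 27 18 0 0 0 0" --pt "0 32 18 0 0 0 0" --pt "0 37 18 0 0 0 0" --pt "0 42 18 0 0 0 0" --pt "0 47 18 0 0 0 0"

```text
t: 9.4
position: [0.4741, 0.0715, 0.2283]
eef_rot: [0.565, 3.088, 0.001]
wrist_force: [1.9, -0.2, 0.9]
gripper_width: 0.0397
```

>>> servo_tool --pt "0 5 0 0 0 0 0" --pt "0 10 0 0 0 0 0" --pt "0 15 0 0 0 0 0" --pt "0 20 0 0 0 0 0" --pt "0 23 0 0 0 0 0" --pt "0 23 -4 0 0 0 0" --pt "0 23 -4 0 0 0 0" --pt "0 23 -4 0 0 0 1" --pt "0 23 -4 0 0 0 1" --pt "0 23 -4 0 0 0 1" --pt "0 23 0 0 0 0 1"

```text
t: 10.5
position: [0.4718, 0.2973, 0.2242]
eef_rot: [-0.566, -3.083, 0.009]
wrist_force: [0.6, 0.4, -0.4]
gripper_width: 0.0854
```

Run:
```python
from look import *
d=look("a3",b=(.3,.68,-.46,.1)); rects(d); rects(d,b=(.34,.6,.12,.44),lo=.015,hi=.11)
p,_=bot.camera("scene");cv2.imwrite("pics/a3s.png",p[:,:,::-1]); print(bot.get_obs()["position"])
```

```text
530 [ 405.4 -164.2] 76 47 long -12.8 zmed 0.0567
530 [ 396.2 -279.2] 74 48 long 10.5 zmed 0.0434
551 [ 383.7 -386.4] 74 48 long -17.9 zmed 0.0429
344 [579.7 273.3] 181 4 long -83.5 zmed 0.0648
157 [487.2 161.7] 220 2 long 6.4 zmed 0.0426
280 [476.6 250.5] 64 43 long -26.0 zmed 0.0432
340 [405.2 388. ] 99 5 long 5.8 zmed 0.0638
[0.47774017 0.30058403 0.23303277]
```

View pics/a3s.png

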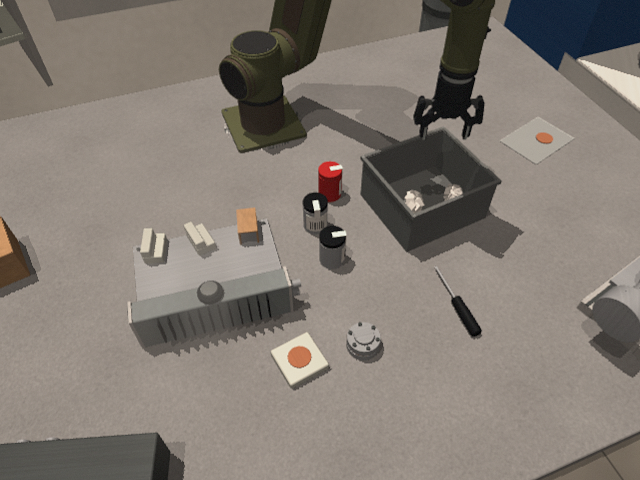

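>>> servo_tool --pt "0 -5 0 0 0 0.07 1" --pt "0 -10 0 0 0 0.07 1" --pt "0 -15 0 0 0 0.07 1" --pt "0 -20 0 0 0 0.07 1" --pt "0 -25 0 0 0 0.07 1" --pt "0 -30 0 0 0 0.07 1" --pt "0 -35 0 0 0 0.07 1" --pt "0 -40 0 0 0 0.07 1" --pt "0 -45 0 0 0 0.07 1" --pt "-2 -49.5 0 0 0 0.07 1" --pt "-4 -54 0 0 0 0.07 1" --pt "-6 -58.5 0 0 0 0.07 1"

```text
t: 11.8
position: [0.4133, -0.2879, 0.2282]
eef_rot: [0.458, 3.106, -0.002]
wrist_force: [1.1, 0.5, 0.2]
gripper_width: 0.0856
```

>>> servo_tool --pt "-2 -4 -3 0 0 0 1" --pt "-3.4 -8 -6 0 0 0 1" --pt "-3.4 -10.2 -9 0 0 0 1" --pt "-3.4 -10.2 -9 0 0 0 1" --pt "-3.4 -10.2 -9 0 0 0 1" --pt "-3.4 -10.2 -9 0 0 0 1"

```text
t: 12.4
position: [0.3808, -0.3872, 0.1386]
eef_rot: [0.457, 3.107, -0.001]
wrist_force: [-0.0, 0.6, 0.1]
gripper_width: 0.0854
```

>>> servo_tool --pt "0.3 0 -2 0 0 0 1" --pt "0.3 0 -5 0 0 0 1" --pt "0.3 0 -8 0 0 0 1" --pt "0.3 0 -9.3 0 0 0 1" --pt "0.3 0 -9.3 0 0 0 1" --pt "0.3 0 -9.3 0 0 0 0" --pt "0.3 0 -9.3 0 0 0 0" --pt "0.3 0 -9.3 0 0 0 0" --pt "0.3 0 -9.3 0 0 0 0" --pt "0.3 0 -9.3 0 0 0 0" --force 30

```text
t: 13.4
position: [0.3843, -0.3882, 0.0461]
eef_rot: [0.456, 3.106, -0.003]
wrist_force: [1.0, 1.1, 5.1]
gripper_width: 0.045
```

>>> servo_tool --pt "0 0 5 0 0 0 0" --pt "0 0 10 0 0 0 0" --pt "1 2 15 0 0 0 0" --pt "3 6 18 0 0 0 0" --pt "5 11 18 0 0 0 0" --pt "6 16 18 0 0 0 0" --pt "7 21 18 0 0 0 0" --pt "7 26 18 0 0 0 0" --pt "7 31 18 0 0 0 0" --pt "7 36 18 0 0 0 0" --pt "7 41 18 0 0 0 0" --pt "7 46 18 0 0 0 0"

```text
t: 14.6
position: [0.4531, 0.0625, 0.2254]
eef_rot: [0.457, 3.106, 0.001]
wrist_force: [0.8, -0.6, 0.0]
gripper_width: 0.0454
```

>>> servo_tool --pt "0 5 0 0 0 0 0" --pt "-1 10 0 0 0 0 0" --pt "-2 15 0 0 0 0 0" --pt "-2 15 -4 0 0 0 0" --pt "-2 15 -4 0 0 0 0" --pt "-2 15 -4 0 0 0 1" --pt "-2 15 -4 0 0 0 1" --pt "-2 15 -4 0 0 0 1" --pt "-2 15 0 0 0 0 1" --pt "-2 15 0 0 0 0 1"

```text
t: 15.6
position: [0.4371, 0.2109, 0.2293]
eef_rot: [0.459, 3.099, 0.008]
wrist_force: [1.4, 0.7, 0.2]
gripper_width: 0.0853
```

Run:
```python
from look import *
d=look("a4",b=(.3,.68,-.46,.1)); rects(d); rects(d,b=(.36,.57,.18,.37),lo=.015,hi=.11)
p,_=bot.camera("scene");cv2.imwrite("pics/a4s.png",p[100:270,220:520,::-1]); print(bot.get_obs()["position"],bot.get_obs()["eef_rot"])
```

```text
531 [ 405.5 -163.9] 76 47 long -12.3 zmed 0.057
530 [ 396.3 -279.1] 74 48 long 11.0 zmed 0.0431
27 [518.6 358.5] 25 11 long -62.8 zmed 0.035
31 [471.6 211.9] 26 8 long 17.4 zmed 0.0363
51 [398.2 185.5] 34 11 long 7.0 zmed 0.08
[0.43483414 0.21017837 0.22620454] [0.45878187 3.10386456 0.00340418]
```

View pics/a4s.png

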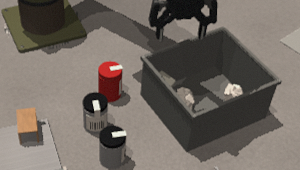

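>>> servo_tool --pt "2 -5 0 0 0 0 1" --pt "3 -10 0 0 0 0 1" --pt "3 -15 0 0 0 0 1" --pt "3 -20 0 0 0 0.1 1" --pt "3 -25 0 0 0 0.2 1" --pt "3 -30 0 0 0 0.3 1" --pt "2 -35 0 0 0 0.4 1" --pt "0 -40 0 0 0 0.487 1" --pt "-2 -44 -2 0 0 0.487 1" --pt "-3.9 -48.9 -5 0 0 0.487 1" --pt "-3.9 -48.9 -9 0 0 0.487 1" --pt "-3.9 -48.9 -9 0 0 0.487 1"

```text
t: 16.9
position: [0.3897, -0.2783, 0.1294]
eef_rot: [0.298, -3.119, -0.012]
wrist_force: [-0.8, 1.6, -0.2]
gripper_width: 0.0856
```

>>> servo_tool --pt "0 0 0 0 0 0 1" --pt "0 0 0 0 0 0 1" --pt "0 0 0 0 0 0 1"

```text
t: 17.2
position: [0.3957, -0.2784, 0.136]
eef_rot: [-0.308, 3.124, -0.003]
wrist_force: [0.6, -0.7, 0.5]
gripper_width: 0.085
```

>>> servo_tool --pt "0 0 -3 0 0 0 1" --pt "0 0 -6 0 0 0 1" --pt "0 0 -8 0 0 0 1" --pt "0 0 -9 0 0 0 1" --pt "0 0 -9 0 0 0 1" --pt "0 0 -9 0 0 0 0" --pt "0 0 -9 0 0 0 0" --pt "0 0 -9 0 0 0 0" --pt "0 0 -9 0 0 0 0" --pt "0 0 -9 0 0 0 0" --force 30

```text
t: 18.2
position: [0.3951, -0.279, 0.0456]
eef_rot: [-0.306, 3.125, -0.003]
wrist_force: [-0.0, 0.6, 4.7]
gripper_width: 0.0452
```

>>> servo_tool --pt "0 0 5 0 0 0 0" --pt "0 0 10 0 0 0 0" --pt "2 2 15 0 0 0 0" --pt "4 6 18 0 0 0 0" --pt "6 11 18 0 0 0 0" --pt "7 16 18 0 0 0 0" --pt "7 21 18 0 0 0 0" --pt "7 26 18 0 0 0 0" --pt "7 31 18 0 0 0 0" --pt "7 36 18 0 0 0 0" --pt "7 41 18 0 0 0 0" --pt "7 46 18 0 0 0 0"

```text
t: 19.4
position: [0.4639, 0.1706, 0.2251]
eef_rot: [-0.306, 3.125, 0.0]
wrist_force: [0.7, -0.5, -0.7]
gripper_width: 0.0453
```

>>> servo_tool --pt "3 5 0 0 0 0 0" --pt "5.6 10 0 0 0 0 0" --pt "5.6 10 0 0 0 0 0" --pt "5.6 10 -4 0 0 0 0" --pt "5.6 10 -4 0 0 0 0" --pt "5.6 10 -4 0 0 0 1" --pt "5.6 10 -4 0 0 0 1" --pt "5.6 10 -4 0 0 0 1" --pt "5.6 10 0 0 0 0 1" --pt "5.6 10 0 0 0 0 1"

```text
t: 20.4
position: [0.5236, 0.2696, 0.2303]
eef_rot: [-0.304, 3.116, 0.005]
wrist_force: [1.0, 0.0, 0.3]
gripper_width: 0.0856
```

```bash
python3 look.py a5;  python3 -c "
from cell import bot
print(bot.get_obs()['eef_rot'])"
```

```text
531 [ 405.5 -163.7] 76 47 long -12.3 zmed 0.057
[0.5227 0.2692 0.2284] [ 0.4   0.34  1.53 -0.    1.26 -1.36]
[-0.30426425  3.11873997  0.00395328]
```

>>> servo_tool --pt "-1 -5 0 0 0 -0.1 1" --pt "-2 -10 0 0 0 -0.2 1" --pt "-3 -15 0 0 0 -0.3 1" --pt "-4 -20 0 0 0 -0.414 1" --pt "-5 -25 0 0 0 -0.414 1" --pt "-7 -29.5 0 0 0 -0.414 1" --pt "-9 -34 0 0 0 -0.414 1" --pt "-11 -38 0 0 0 -0.414 1" --pt "-11.7 -43.3 -5 0 0 -0.414 1" --pt "-11.7 -43.3 -9 0 0 -0.414 1" --pt "-11.7 -43.3 -9 0 0 -0.414 1" --pt "-11.7 -43.3 -9 0 0 -0.414 1"

```text
t: 21.65
position: [0.4018, -0.164, 0.1332]
eef_rot: [-0.345, -3.118, -0.003]
wrist_force: [0.5, 0.6, -0.3]
gripper_width: 0.0855
```

>>> servo_tool --pt "0 0 0 0 0 0 1" --pt "0 0 0 0 0 0 1" --pt "0 0 0 0 0 0 1"

```text
t: 21.95
position: [0.4046, -0.1641, 0.1358]
eef_rot: [0.34, 3.12, -0.002]
wrist_force: [-0.0, 0.3, -0.1]
gripper_width: 0.085
```

>>> servo_tool --pt "0 0 -3 0 0 0 1" --pt "0 0 -6 0 0 0 1" --pt "0 0 -8 0 0 0 1" --pt "0 0 -8.9 0 0 0 1" --pt "0 0 -8.9 0 0 0 1" --pt "0 0 -8.9 0 0 0 0" --pt "0 0 -8.9 0 0 0 0" --pt "0 0 -8.9 0 0 0 0" --pt "0 0 -8.9 0 0 0 0" --pt "0 0 -8.9 0 0 0 0" --force 25

```text
t: 22.95
position: [0.4042, -0.1647, 0.0464]
eef_rot: [0.343, 3.12, -0.001]
wrist_force: [-0.3, 0.8, 6.1]
gripper_width: 0.0454
```

>>> servo_tool --pt "0 0 5 0 0 0 0" --pt "0 0 10 0 0 0 0" --pt "2 2 15 0 0 0 0" --pt "4 6 18 0 0 0 0" --pt "6 11 18 0 0 0 0" --pt "6 16 18 0 0 0 0" --pt "6 21 18 0 0 0 0" --pt "6 26 18 0 0 0 0" --pt "6 31 18 0 0 0 0" --pt "6 36 18 0 0 0 0" --pt "6 41 18 0 0 0 0" --pt "4 45 18 0 0 0 0"

```text
t: 24.15
position: [0.4468, 0.2834, 0.2259]
eef_rot: [0.343, 3.12, 0.003]
wrist_force: [0.7, -0.2, -0.1]
gripper_width: 0.0459
```

>>> servo_tool --pt "-1.2 4 0 0 0 0 0" --pt "-1.2 4 -4 0 0 0 0" --pt "-1.2 4 -4 0 0 0 0" --pt "-1.2 4 -4 0 0 0 0" --pt "-1.2 4 -4 0 0 0 1" --pt "-1.2 4 -4 0 0 0 1" --pt "-1.2 4 -4 0 0 0 1" --pt "-1.2 4 2 0 0 0 1" --pt "-1.2 -1 5 0 0 0 1" --pt "-1.2 -6 5 0 0 0 1" --pt "-1.2 -11 5 0 0 0 1" --pt "-1.2 -16 5 0 0 0 1"

```text
t: 25.35
position: [0.4336, 0.1303, 0.2768]
eef_rot: [0.342, 3.119, 0.001]
wrist_force: [0.6, 0.1, -0.5]
gripper_width: 0.0855
```

>>> servo_tool --pt "0 -5 0 0 0 0 1" --pt "0 -10 0 0 0 0 1" --pt "0 -15 0 0 0 0 1" --pt "0 -20 0 0 0 0 1" --pt "0 -25 0 0 0 0 1" --pt "0 -30 0 0 0 0 1" --pt "0 -30 0 0 0 0 1" --pt "0 -30 0 0 0 0 1"

```text
t: 26.15
position: [0.433, -0.1695, 0.2756]
eef_rot: [0.35, 3.121, 0.0]
wrist_force: [-0.4, -0.3, -0.3]
gripper_width: 0.0854
```

Run:
```python
from look import *
d=look("a6",b=(.3,.65,-.08,.43),z=.06); rects(d);rects(d,b=(.36,.57,.18,.37),lo=.015,hi=.11)
print("cans");rects(d,b=(.3,.62,-.06,.13),lo=.082,hi=.1)
p,_=bot.camera("scene");cv2.imwrite("pics/a6s.png",cv2.resize(p[100:350,120:520,::-1],None,fx=2,fy=2))
p,_=bot.camera("top");p=np.ascontiguousarray(p[:,:,::-1]);b=(.38,.62,-.08,.1)
cv2.imwrite("pics/a6c.png",grid(ortho(p,"top",*b,.09,3000),*b,3000))
print(bot.get_obs()["position"],bot.get_obs()["eef_rot"])
```

```text
459 [529.1 255.6] 81 45 long 4.2 zmed 0.0611
841 [463. 345.] 105 88 long -26.8 zmed 0.0476
573 [439.7 208.2] 111 65 long 52.8 zmed 0.0488
cans
411 [551.8  -1.2] 59 57 long -0.6 zmed 0.0908
419 [ 4.367e+02 -1.000e-01] 59 57 long -46.5 zmed 0.0911
425 [346.3  75.1] 59 56 long 89.5 zmed 0.0907
[ 0.43304044 -0.16682685  0.27541966] [3.41684656e-01 3.12294363e+00 8.03884516e-04]
```

View pics/a6.png

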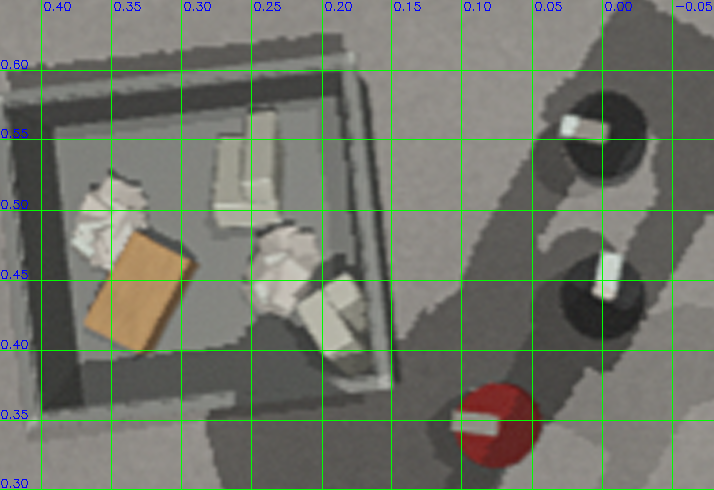

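View pics/a6s.png

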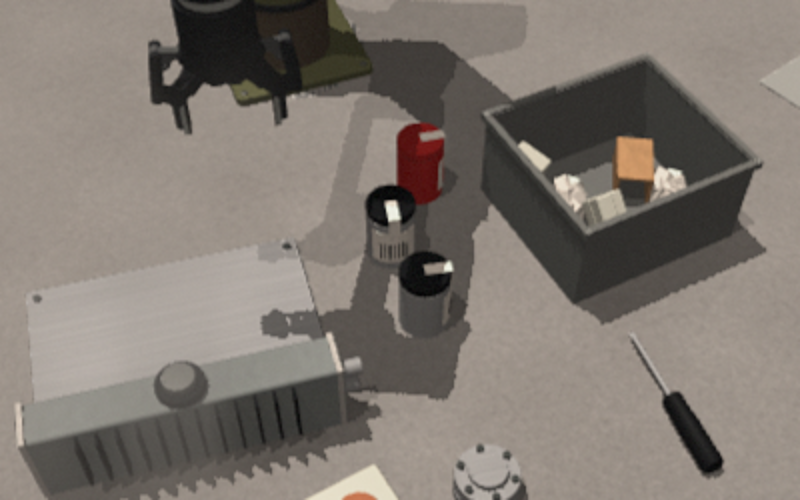

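View pics/a6c.png

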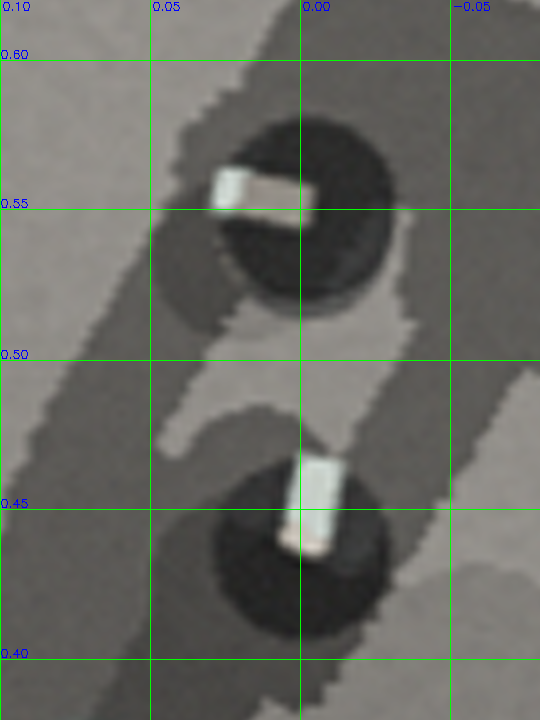

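>>> servo_tool --pt "3 4 0 0 0 0 1" --pt "6 8 0 0 0 0 1" --pt "9 12 0 0 0 0 1" --pt "11.8 16.5 0 0 0 0 1" --pt "11.8 16.5 -5 0 0 0 1" --pt "11.8 16.5 -10 0 0 0 1" --pt "11.8 16.5 -12 0 0 0 1" --pt "11.8 16.5 -12 0 0 0 1" --pt "11.8 16.5 -12 0 0 0 1" --pt "11.8 16.5 -12 0 0 0 1"

```text
t: 27.3
position: [0.5528, -0.0023, 0.1573]
eef_rot: [0.341, 3.119, 0.0]
wrist_force: [0.3, 0.1, 0.2]
gripper_width: 0.0853
```

>>> servo_tool --pt "-0.2 0 -3 0 0 0 1" --pt "-0.2 0 -6 0 0 0 1" --pt "-0.2 0 -8.7 0 0 0 1" --pt "-0.2 0 -8.7 0 0 0 1" --pt "-0.2 0 -8.7 0 0 0 1" --pt "-0.2 0 -8.7 0 0 0 0" --pt "-0.2 0 -8.7 0 0 0 0" --pt "-0.2 0 -8.7 0 0 0 0" --pt "-0.2 0 -8.7 0 0 0 0" --force 60

```text
t: 28.2
position: [0.5512, -0.0026, 0.0707]
eef_rot: [0.343, 3.118, 0.001]
wrist_force: [-1.3, 1.8, 6.9]
gripper_width: 0.0587
```

>>> servo_tool --pt "0 0 3 0 0 0 0" --pt "0 0 7 0 0 0 0" --pt "0 0 11 0 0 0 0" --pt "0 0 15 0 0 0 0" --pt "-1 -4 15 0 0 -0.13 0" --pt "-2 -8 15 0 0 -0.26 0" --pt "-3 -12 15 0 0 -0.39 0" --pt "-4 -16 15 0 0 -0.52 0" --pt "-5 -20 15 0 0 -0.65 0" --pt "-6 -23 15 0 0 -0.78 0" --pt "-7 -26 15 0 0 -0.91 0" --pt "-8 -29 15 0 0 -1.04 0"

```text
t: 29.4
position: [0.4682, -0.2939, 0.2186]
eef_rot: [-1.856, -2.534, 0.0]
wrist_force: [0.5, -0.8, -4.9]
gripper_width: 0.0586
```

>>> servo_tool --pt "-1 -2 0 0 0 -0.12 0" --pt "-2.1 -4 0 0 0 -0.24 0" --pt "-2.1 -6 0 0 0 -0.36 0" --pt "-2.1 -6 -3 0 0 -0.46 0" --pt "-2.1 -6 -6 0 0 -0.46 0" --pt "-2.1 -6 -9 0 0 -0.46 0" --pt "-2.1 -6 -9 0 0 -0.46 0" --pt "-2.1 -6 -9 0 0 -0.46 0" --pt "-2.1 -6 -9 0 0 -0.46 0"

```text
t: 30.3
position: [0.4494, -0.3537, 0.1301]
eef_rot: [2.377, 2.049, 0.001]
wrist_force: [0.3, -0.4, -3.8]
gripper_width: 0.0589
```

Run:
```python
from h import *
p,d=bot.camera("scene");cv2.imwrite("pics/b1s.png",cv2.resize(p[180:360,100:360,::-1],None,fx=3,fy=3))
o=bot.get_obs();print(o["position"],o["eef_rot"],o["joints"])
```

```text
[ 0.44949962 -0.35385731  0.13030051] [2.37647167e+00 2.04873530e+00 7.13154497e-04] [-7.40728588e-01  4.22898865e-01  1.67929141e+00 -1.56556283e-05
  1.03544738e+00 -5.92868054e-01]
```

View pics/b1s.png

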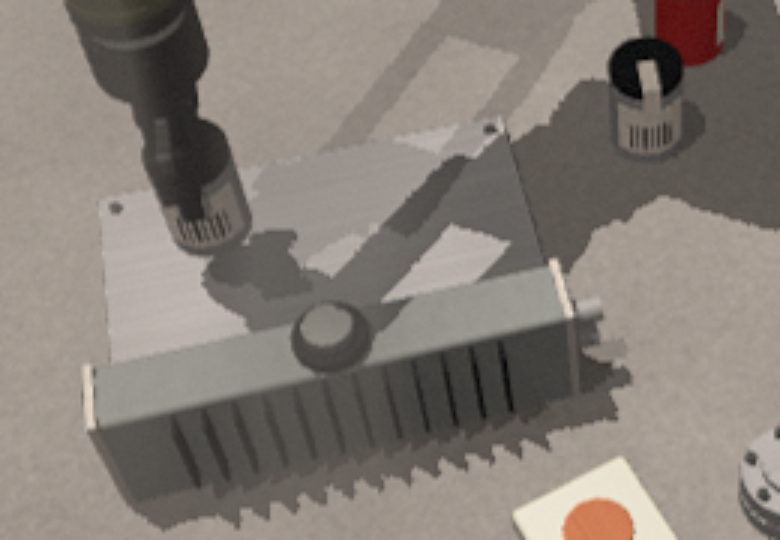

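>>> servo_tool --pt "0 0 -2 0 0 0 0" --pt "0 0 -3.5 0 0 0 0" --pt "0 0 -4.3 0 0 0 0" --pt "0 0 -4.7 0 0 0 0" --pt "0 0 -4.7 0 0 0 0" --pt "0 0 -4.7 0 0 0 0" --pt "0 0 -4.7 0 0 0 0"

```text
t: 31.05
position: [0.4487, -0.353, 0.0828]
eef_rot: [2.378, 2.05, 0.001]
wrist_force: [-1.6, 2.5, 5.8]
gripper_width: 0.059
```

Contact felt; release and lift.

>>> servo_tool --pt "0 0 0 0 0 0 0.85" --pt "0 0 0 0 0 0 0.95" --pt "0 0 0 0 0 0 1" --pt "0 0 0 0 0 0 1" --pt "0 0 2 0 0 0 1" --pt "0 0 5 0 0 0 1" --pt "0 0 9 0 0 0 1" --pt "0 0 13 0 0 0 1" --pt "0 3 15 0 0 0 1" --pt "0 7 15 0 0 0.1 1" --pt "0 11 15 0 0 0.2 1" --pt "0 15 15 0 0 0.3 1"

```text
t: 32.25
position: [0.4482, -0.2017, 0.2315]
eef_rot: [2.042, 2.386, 0.001]
wrist_force: [0.2, 0.6, 0.1]
gripper_width: 0.0853
```

Run:
```python
from look import *
o=bot.get_obs();print(o["position"],o["eef_rot"])
d=look("b2",z=.1)
rects(d,b=(.33,.57,-.46,-.25),lo=.094,hi=.112)
```

```text
[ 0.44818314 -0.20170698  0.23151434] [2.04207134e+00 2.38628444e+00 6.18805258e-04]
```

View pics/b2.png

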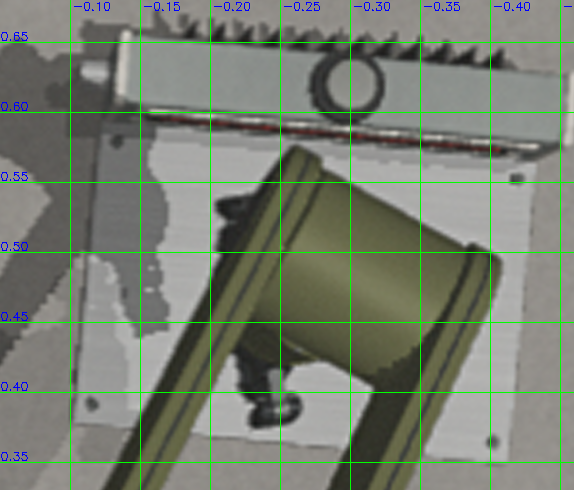

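>>> servo_tool --pt "-0.3 5 0 0 0 0 1" --pt "-0.6 10 0 0 0 0 1" --pt "-1.1 15 0 0 0 0 1" --pt "-1.1 20.2 0 0 0 0 1" --pt "-1.1 20.2 -4 0 0 0 1" --pt "-1.1 20.2 -7 0 0 0 1" --pt "-1.1 20.2 -7 0 0 0 1" --pt "-1.1 20.2 -7 0 0 0 1" --pt "-1.1 20.2 -7 0 0 0 1"

```text
t: 33.2
position: [0.4387, -0.0015, 0.1625]
eef_rot: [2.046, 2.381, 0.002]
wrist_force: [-0.3, -0.4, -0.1]
gripper_width: 0.0854
```

Run:
```python
from look import *
o=bot.get_obs();print(o["position"],o["eef_rot"])
d=look("b3",z=.1)
rects(d,b=(.33,.57,-.46,-.25),lo=.094,hi=.112)
```

```text
[ 0.43869882 -0.00145945  0.16252247] [2.04608751e+00 2.38108985e+00 2.29672711e-03]
434 [ 449.3 -353.1] 59 58 long 44.0 zmed 0.1035
```

View pics/b3.png

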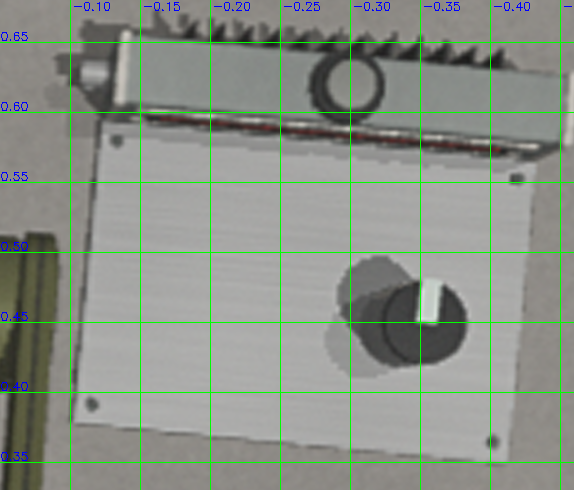

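>>> servo_tool --pt "-0.2 0.1 -3 0 0 0 1" --pt "-0.2 0.1 -6 0 0 0 1" --pt "-0.2 0.1 -8.5 0 0 0 1" --pt "-0.2 0.1 -9.2 0 0 0 1" --pt "-0.2 0.1 -9.2 0 0 0 1" --pt "-0.2 0.1 -9.2 0 0 0 0" --pt "-0.2 0.1 -9.2 0 0 0 0" --pt "-0.2 0.1 -9.2 0 0 0 0" --pt "-0.2 0.1 -9.2 0 0 0 0" --force 60

```text
t: 34.15
position: [0.4365, -0.0001, 0.0708]
eef_rot: [2.045, 2.381, 0.003]
wrist_force: [-0.4, -0.1, 6.0]
gripper_width: 0.059
```

Target (0.462,-0.213): dx +2.6, dy -21.3, turn +0.13.

>>> servo_tool --pt "0 0 4 0 0 0 0" --pt "0 0 8 0 0 0 0" --pt "0 0 11 0 0 0 0" --pt "0.5 -4 11 0 0 0.05 0" --pt "1 -9 11 0 0 0.13 0" --pt "2 -14 11 0 0 0.13 0" --pt "2.6 -18 11 0 0 0.13 0" --pt "2.6 -21.3 9 0 0 0.13 0" --pt "2.6 -21.3 6 0 0 0.13 0" --pt "2.6 -21.3 6 0 0 0.13 0" --pt "2.6 -21.3 6 0 0 0.13 0" --pt "2.6 -21.3 6 0 0 0.13 0"

```text
t: 35.35
position: [0.4618, -0.2124, 0.1305]
eef_rot: [1.885, 2.511, 0.001]
wrist_force: [0.7, -0.2, -3.8]
gripper_width: 0.0586
```

>>> servo_tool --pt "0 0 -2 0 0 0 0" --pt "0 0 -3.5 0 0 0 0" --pt "0 0 -4.3 0 0 0 0" --pt "0 0 -4.7 0 0 0 0" --pt "0 0 -4.7 0 0 0 0" --pt "0 0 -4.7 0 0 0 0" --pt "0 0 -4.7 0 0 0 0"

```text
t: 36.05
position: [0.4619, -0.213, 0.0829]
eef_rot: [1.886, 2.51, 0.0]
wrist_force: [-1.0, 0.5, -0.6]
gripper_width: 0.0588
```

>>> servo_tool --pt "0 0 0 0 0 0 0.85" --pt "0 0 0 0 0 0 0.95" --pt "0 0 0 0 0 0 1" --pt "0 0 0 0 0 0 1" --pt "0 0 2 0 0 0 1" --pt "0 0 5 0 0 0 1" --pt "0 0 9 0 0 0 1" --pt "0 0 13 0 0 0 1" --pt "0 4 15 0 0 0 1" --pt "0 9 15 0 0 0 1" --pt "0 14 15 0 0 0 1" --pt "0 19 15 0 0 0 0"

```text
t: 37.25
position: [0.4611, -0.0214, 0.2328]
eef_rot: [1.888, 2.509, 0.001]
wrist_force: [0.2, 0.4, -0.4]
gripper_width: 0.0732
```

Run:
```python
from look import *
o=bot.get_obs();print(o["position"],o["eef_rot"])
d=look("b4",z=.1)
rects(d,b=(.33,.57,-.46,-.1),lo=.094,hi=.112)
rects(d,b=(.57,.68,-.46,-.1),lo=.11,hi=.13)
p,_=bot.camera("scene");cv2.imwrite("pics/b4s.png",p[:,:,::-1])
```

```text
[ 0.46109478 -0.02140887  0.23278016] [1.88818190e+00 2.50948535e+00 1.16294514e-03]
424 [ 462.9 -213.3] 59 57 long -1.4 zmed 0.1028
433 [ 449.4 -353.6] 60 58 long -47.6 zmed 0.1031
295 [ 615.1 -296.1] 50 49 long -46.2 zmed 0.1193
```

View pics/b4.png

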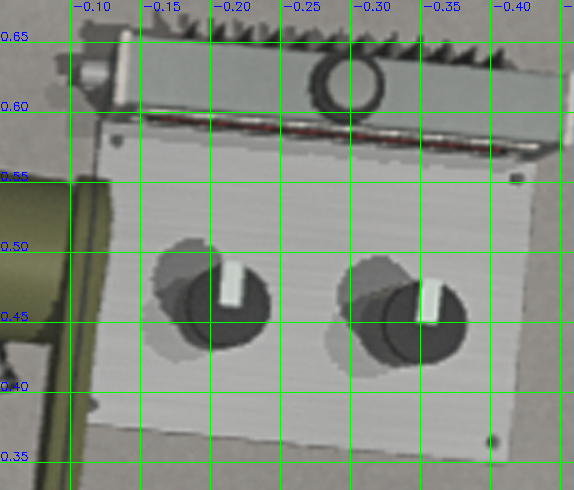

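View pics/b4s.png

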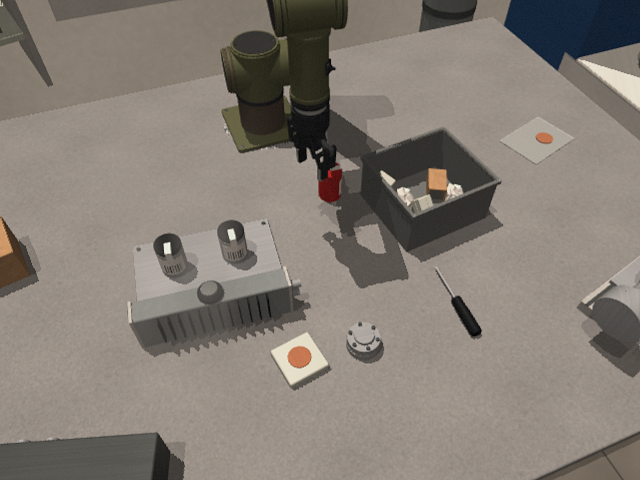

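>>> servo_tool --pt "3 -4 0 0 0 0 0" --pt "6 -8 0 0 0 0 0" --pt "9 -12 0 0 0 0 0" --pt "12 -16 0 0 0 0 0" --pt "15.4 -20 0 0 0 0 0" --pt "15.4 -24 0 0 0 0 0" --pt "15.4 -27.5 0 0 0 0 0" --pt "15.4 -27.5 -4 0 0 0 0" --pt "15.4 -27.5 -6 0 0 0 0" --pt "15.4 -27.5 -6 0 0 0 0" --pt "15.4 -27.5 -6 0 0 0 0" --pt "15.4 -27.5 -6 0 0 0 0"

```text
t: 38.55
position: [0.6162, -0.2986, 0.1739]
eef_rot: [1.885, 2.509, 0.0]
wrist_force: [0.7, 0.4, 0.7]
gripper_width: 0.0001
```

Run:
```python
from look import *
P=cloud(np.load("pics/b4.npy"),"top");m=np.hypot(P[...,0]-.6155,P[...,1]+.2965)<.014
print(np.nanpercentile(P[m][:,2],[2,25,50,75,98]))
p,_=bot.camera("scene");cv2.imwrite("pics/c1s.png",cv2.resize(p[180:360,100:360,::-1],None,fx=3,fy=3))
```

```text
[0.11840019 0.12364035 0.12527872 0.12729515 0.13060546]
```

View pics/c1s.png

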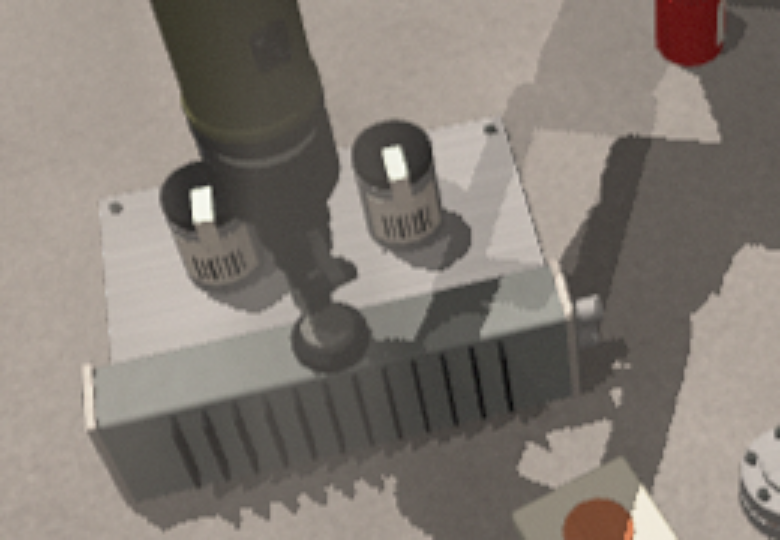

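>>> servo_tool --pt "0 0.1 -1 0 0 0 0" --pt "0 0.1 -2 0 0 0 0" --pt "0 0.1 -2.2 0 0 0 0" --pt "0 0.1 -2.4 0 0 0 0" --pt "0 0.1 -2.6 0 0 0 0" --pt "0 0.1 -2.6 0 0 0 0"

```text
t: 39.2
position: [0.6149, -0.2965, 0.1462]
eef_rot: [-1.886, -2.511, -0.0]
wrist_force: [-1.2, 2.2, 4.2]
gripper_width: 0.0004
```

>>> servo_tool --pt "0 0 -0.1 0 0 0 0" --pt "0 0 -0.2 0 0 0 0" --pt "0 0 -0.3 0 0 0 0" --pt "0 0 -0.3 0 0 0 0"

```text
t: 39.6
position: [0.6153, -0.2968, 0.1434]
eef_rot: [-1.887, -2.512, -0.0]
wrist_force: [-1.8, 2.7, 5.1]
gripper_width: -0.0007
```

>>> servo_tool --pt "0 0 -0.1 0 0 0 0" --pt "0 0 -0.2 0 0 0 0" --pt "0 0 -0.3 0 0 0 0" --pt "0 0 -0.3 0 0 0 0"

```text
t: 40.0
position: [0.6153, -0.2968, 0.1429]
eef_rot: [1.886, 2.511, 0.0]
wrist_force: [-5.7, 3.0, 16.2]
gripper_width: -0.0001
```

>>> servo_tool --pt "0 0 0 0 0 0 0" --pt "0 0 1 0 0 0 0" --pt "0 0 4 0 0 0 0" --pt "0 0 8 0 0 0 0" --pt "-3 5 9 0 0 0 0" --pt "-6 9 9 0 0 0 0" --pt "-9 13 9 0 0 0 0" --pt "-12 17 9 0 0 0 0" --pt "-14 21 9 0 0 0 0" --pt "-16 25 9 0 0 0 0" --pt "-16 28 9 0 0 0 0" --pt "-16 28 9 0 0 0 0"

```text
t: 41.2
position: [0.4549, -0.0141, 0.2304]
eef_rot: [1.882, 2.515, 0.003]
wrist_force: [-0.5, -0.4, -0.5]
gripper_width: -0.0002
```

Run:
```python
from look import *
o=bot.get_obs();print(o["t"],o["position"],o["qvel"].round(3))
d=look("d1",z=.1)
rects(d,b=(.33,.57,-.46,-.1),lo=.094,hi=.112)
P=cloud(d,"top");m=np.hypot(P[...,0]-.6155,P[...,1]+.2965)<.014
print(np.nanpercentile(P[m][:,2],[2,25,50,75,98]))
p,_=bot.camera("scene");cv2.imwrite("pics/d1s.png",p[:,:,::-1])
```

```text
41.2 [ 0.45486174 -0.01408878  0.23040127] [-0.051  0.023 -0.036 -0.045 -0.009 -0.049]
428 [ 461.9 -213.4] 59 58 long -46.2 zmed 0.1029
432 [ 449.2 -353.3] 59 58 long -47.7 zmed 0.1033
[0.11868209 0.12322128 0.1255862  0.12824373 0.13307561]
```

View pics/d1s.png

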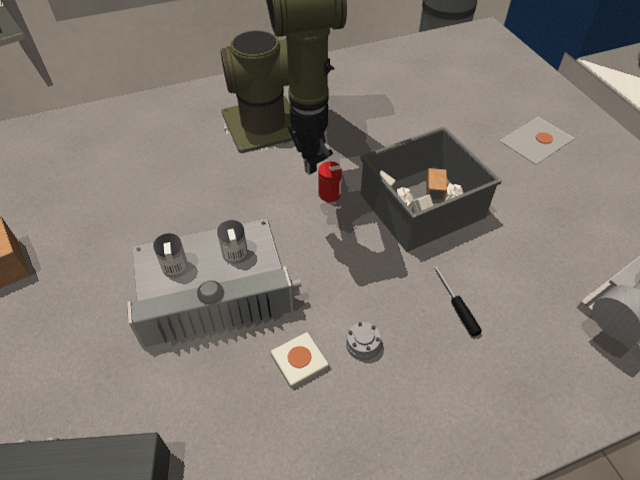

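View pics/d1.png

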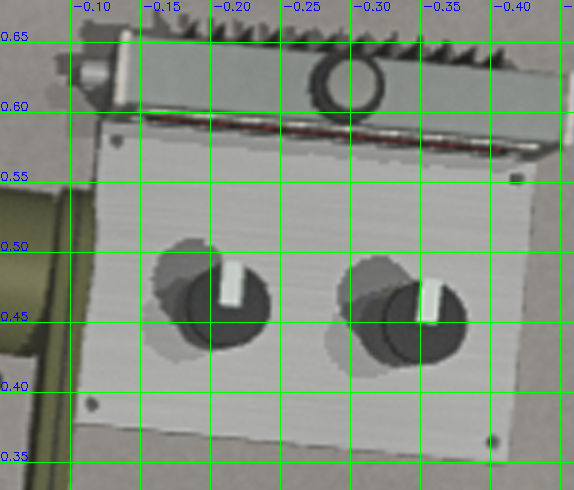

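```bash
python3 -c "
from cell import bot
print(bot.job_done())"
```

```text
the job is handed in; nothing more can be done
None
```

I handed the job in at about 41 s of the 210 s allowed, with no problems on my last checks. `job_done` gave no verdict.

- **Packing:** there were five pieces: two paper wads, two foam protectors and the cardboard channel. The last pictures show all five inside the bin, with nothing above about 80 mm. One foam piece leans in a corner. No chock was present.
- **Cans:** I found only two cans. They stand upright on the plate at about (0.462, -0.213) and (0.449, -0.353) m, roughly 140 mm apart along the reader. Their lid tops are at 103 mm, against 102 mm expected. Their seal strips point within about 5° of square to the reader.
- **Trigger:** I pressed it until it reached a hard stop, where the force rose from about 5 N to 16 N. Full travel is judged from that stop, since I could not read the button's travel directly. Afterwards its top measured the same height as before, so it is up again.
- **Left alone:** the flange pair, screwdriver, gasket box and red can look unmoved in the last picture. The gripper is clear of everything.

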